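Set the water-filter valve over the glass to half open

TASK

On the counter-top water filter, find the valve whose spout stands over the tall glass and turn its wing handle anticlockwise to half open (45 degrees, midway between shut and full on). Do not open the other valve, and leave the glass and the low cup standing where they are.

Things in the scene. Friction and masses are not known exactly. Their poses are not given: they have to be found in the camera images.
- valve_left (a joint): opening angle (rad) of the wing handle of the filter's left valve (left as the robot sees the filter from the front). 0 = shut, wing across its spout; 1.571 = full on, wing in line with its spout; end stops at both. Grows anticlockwise seen from above, starts between 0 and 0.2, stays where it is left (about 0.1 N m of friction).
- valve_right (a joint): the same for the filter's right valve: opening angle (rad), 0 = shut, 1.571 = full on, growing anticlockwise seen from above, starts between 0 and 0.2.
- valve_left_grip (a point): middle of the left valve's wing handle, on its upright turning axis, 0.215 m above the worktop. Upright steel wing 58 mm long, 9 mm thick (11 at its ends), 34 mm high (18 mm below to 16 mm above this point), free on all sides. The frame turns with the handle: z up along the axis, y along the wing, x across its flat faces.
- valve_right_grip (a point): the same for the right valve, 100 mm to the right of the left one. The filter is fixed, turned up to 0.3 rad from facing the robot: two steel valves, each with a spout whose mouth is 50 mm in front of its axis and 0.10 m above the worktop; behind them (19 to 86 mm) lies a white cartridge, top at 0.164 m.
- glass_mid (a point): centre, half-way up, of the tall drinking glass (clear tumbler with small printed pictures, 72 mm across, 94 mm high, loose). It stands under the spout of one of the two valves, about 50 to 60 mm (horizontally) in front of that valve's axis.
- low_cup: the low, wide white cup with large coloured dots (86 mm across, 51 mm high, handle towards the robot, loose); origin at the middle of its underside. It stands under the other valve's spout.

How it is judged:
At the end, for the whole second after the job is handed in: The valve whose spout is over the tall glass rests at 0.785 rad (45 degrees) within 0.2 rad (11 degrees); the other valve is under 0.35 rad; the glass still stands under its spout (((horizontal distance between glass_mid and valve_left_grip below 0.08 m and value of joint valve_left between 0.585 and 0.985 rad and value of joint valve_right below 0.35 rad and velocity of joint valve_left between -0.05 and 0.05 rad/s) or (horizontal distance between glass_mid and valve_right_grip below 0.08 m and value of joint valve_right between 0.585 and 0.985 rad and value of joint valve_left below 0.35 rad and velocity of joint valve_right between -0.05 and 0.05 rad/s))); the robot touches nothing.
It fails at once if the tall glass is tipped or shifted by more than 25 mm (angle between glass_mid's own z axis and vertical above 0.35 rad or distance of glass_mid from where it was at the start of the episode above 0.025 m).
It fails at once if the low cup is shifted or tipped (its origin, under its middle, moves more than 25 mm or it leans more than 0.35 rad) (angle between low_cup's own z axis and vertical above 0.35 rad or distance of low_cup from where it was at the start of the episode above 0.025 m).
It fails at once if the other valve is opened beyond 0.45 rad ((horizontal distance between glass_mid and valve_left_grip below 0.08 m and value of joint valve_right above 0.45 rad) or (horizontal distance between glass_mid and valve_right_grip below 0.08 m and value of joint valve_left above 0.45 rad)).
It also fails if it takes over 32 s, if anything falls off the work surface, if the arm or the gripper's body presses on something with over 40 N, if the wrist force passes 120 N, or if a joint passes its speed limit or range.

ROBOT

A 7-joint arm with a two-finger parallel gripper is mounted at the origin on a cart in front of the work surface, level with it; the furniture and walls round the work are solid. World frame = base frame: x ahead of the robot, y to its left, z up, the work surface at z = 0. Lengths are in m, angles in rad, forces in N, time in s.
With the tool pointing down it reaches from about 0.425 to 0.925 m from the base axis. Payload 6.8 kg.
Tool frame: the origin (TCP) lies at the very end of the fingers, on their centre line; the grasp point (between the pads) lies r.pinch_z behind it (r.pinch_z is the distance from the TCP to the grasp point, in m); z points along the fingers, y is the line along which they close (so a half turn about z gives the same grasp; the last joint's range is limited). The gripper opens to 85 mm and grips with 20 to 120 N. Pads are 22 mm wide; open, the fingers measure 114 mm over their backs; the gripper's body (76 mm by 85 mm) begins 54 mm behind the grasp point. The pads swing forward as they close: fully open they stand 13 mm farther back than shut.
Start: joints at [-1.239, 0.477, 0.022, 1.555, -0.011, 1.109, -0.083], TCP at [0.287, 0.611, 0.231] pointing down, gripper open.
Joint ranges: [-2.96, 2.96], [-0.34, 2.1], [-1.41, 1.46], [0.24, 2.44], [-1.37, 4.51], [0.17, 1.92], [-2.96, 2.96]. Speed limits (rad/s): [2.39, 2.39, 3.14, 3.14, 3.14, 3.14, 3.14].

INTERFACE

Orientations are given as a rotation vector (axis times angle).
In Python, from bench import status, grab_frame, camera_model, r gives the robot as it stands. The module is installed in compiled form; this text tells all that it offers.
- The arm moves only by the shell command python3 -m creep 'ROWS' [FORCE]. ROWS is text: rows parted by semicolons, each of 7 numbers parted by spaces: the turn, a rotation vector about the tool's x, y, z in rad, then the shift along the tool's x, y, z in mm, then the opening, from -1 (shut) to 1 (fully open). In form: rx ry rz tx ty tz fingers; .... A call has 1 to 10 rows; each row is the pose to reach, as a shift and turn from the pose commanded when the call began, along the tool's axes at that moment; what a row does not reach only later rows make up. A row lasts 1/8 s, in which the tool goes at most 62.5 mm and 10.7 degrees, less where a joint would pass 70% of its speed; a pose out of reach is approached as far as the arm can. A call with a gripper value outside its range is refused whole. The fingers move at their own pace and stop on an object; FORCE is the grip in N (left out, the last holds). Time passes only in rows, so rows that repeat a pose let the fingers close. It gives the time, the measured TCP pose, the force, the opening and the grip force at its end, in the units of the state.
- status.get_obs(): the state, without advancing time (a new reading comes with each control period).
- grab_frame(name): name is "scene" or "top"; returns (picture, depth): 400x640x3 uint8, red, green, blue; 400x640 float32, m along the optical axis (not along the pixel's ray), 0 where there is no reading.
- camera_model(name): a dict with "K" (3x3 intrinsics, pixels), "D" ([k1, k2, p1, p2, k3] as OpenCV has them; the pictures are not rectified), "rvec" (rotation vector, rad) and "tvec" (3), from world to camera coordinates, as OpenCV has them. Camera axes: x right, y down, z forward; pixel columns grow to the right and rows downward; lengths in m; the calibration is good to about 2 mm. A picture is of the moment at which its call begins. camera_model takes no time and is no camera call.
- r.hand_in(): hands the job in; it is judged then, once.
The state is a dict: "clock": time; "joints": joint angles; "qvel": joint speeds; "tau": joint torques, N m; "tcp_pos": TCP position; "orientation": TCP orientation; "contact_force": force on the tool from outside, world axes, zero at the start; "moment": the same for the moment, N m; "grip_width": finger opening in m; "gripper_force": force on a finger pad.
Only numpy, scipy, OpenCV 4.12 (cv2) and the standard library are available. Lean on these libraries where they do the work, as an engineer would, in place of code of your own. Each camera call takes 0.05 s, during which the arm holds its last target. There are 200 camera calls.

## Working session

There is one attempt and no reset: what is moved stays moved. The work goes in short steps, Python scripts to look and compute and a shell command to move; the robot and the scene stay as the last step left them, time stands still between calls to the robot, and variables do not carry over. Pictures are saved under pics/ and viewed, at most 10 in all, crops included, and the job is handed in when it is done.

```bash
mkdir -p pics; python3 - <<'E'
from bench import status, grab_frame, camera_model, r
import cv2,numpy as np
for n in("scene","top"):
    p,d=grab_frame(n); cv2.imwrite(f"pics/{n}0.png",p[:,:,::-1]); np.save(f"{n}0.npy",d)
    print(n,{k:np.round(v,3).tolist() for k,v in camera_model(n).items()})
print(status.get_obs(), r.pinch_z)
E
```

```text
scene {'K': [[440.734, 0.0, 315.016], [0.0, 440.734, 198.748], [0.0, 0.0, 1.0]], 'D': [-0.04, 0.0, 0.0, 0.0, 0.0], 'rvec': [2.127, -0.751, 0.341], 'tvec': [-0.621, 0.192, 0.895]}
top {'K': [[419.472, 0.0, 319.484], [0.0, 419.472, 197.163], [0.0, 0.0, 1.0]], 'D': [0.013, 0.0, 0.0, 0.0, 0.0], 'rvec': [2.177, -2.142, 0.068], 'tvec': [-0.316, 0.516, 0.969]}
{'clock': 0.1, 'joints': array([-1.2390944 ,  0.47771962,  0.02233989,  1.55632378, -0.01150505,
        1.10930554, -0.08309121]), 'qvel': array([ 5.89801388e-04, -2.73862189e-03,  9.91349063e-05, -4.92307588e-04,
       -8.19947946e-05,  2.25269054e-04, -1.06532664e-03]), 'tau': array([ 4.85591634e-03, -5.97762287e+01,  1.61379173e+00, -2.81955832e+01,
        1.28332298e-02,  5.05184420e-03, -3.50883158e-05]), 'tcp_pos': array([0.287172  , 0.61028919, 0.23043358]), 'orientation': array([-6.85186407e-01, -3.06571038e+00,  2.52836827e-03]), 'contact_force': array([-0.20244132,  0.42544755,  0.86446189]), 'moment': array([0.00571278, 0.0368179 , 0.00806045]), 'gripper_force': 0.0, 'grip_width': 0.0850867648062378} 0.0187
```

View pics/scene0.png

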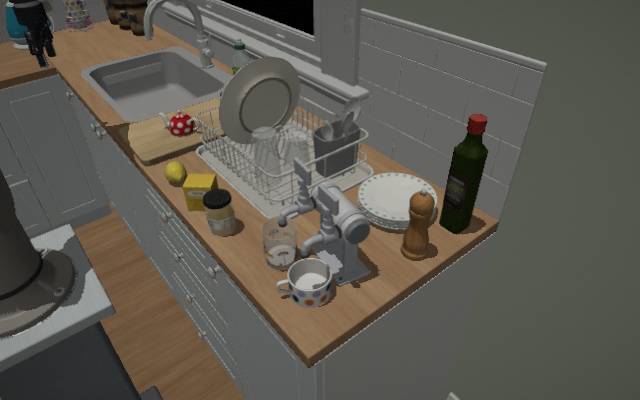

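View pics/top0.png

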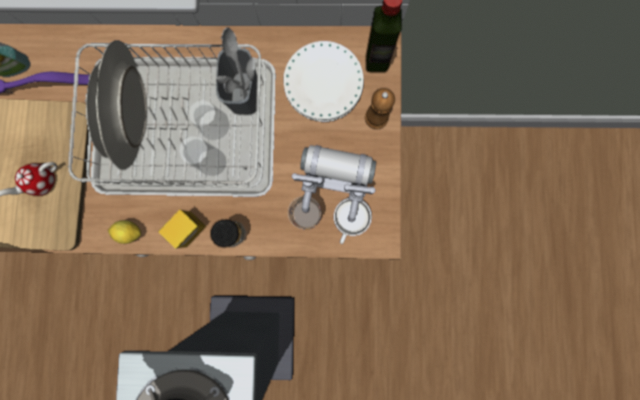

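The glass (top view about (306,210)) is under the left valve, and the cup (352,216) is under the right one. I'll enlarge both views and measure.

```bash
cat > h.py <<'E'
import cv2,numpy as np
from bench import camera_model
def atz(n,uv,z):
    m=camera_model(n);R=cv2.Rodrigues(np.float64(m["rvec"]))[0];t=np.float64(m["tvec"]).ravel()
    q=cv2.undistortPoints(np.float64(uv).reshape(-1,1,2),np.float64(m["K"]),np.float64(m["D"])).reshape(-1,2)
    d=np.c_[q,np.ones(len(q))]@R;c=-R.T@t
    return c+d*((z-c[2])/d[:,2])[:,None]
def cloud(n,d):
    m=camera_model(n);R=cv2.Rodrigues(np.float64(m["rvec"]))[0];t=np.float64(m["tvec"]).ravel()
    v,u=np.mgrid[:400,:640];uv=np.stack([u.ravel(),v.ravel()],1).astype(float)
    q=cv2.undistortPoints(uv.reshape(-1,1,2),np.float64(m["K"]),np.float64(m["D"])).reshape(-1,2)
    P=(np.c_[q,np.ones(len(q))]*d.reshape(-1,1)-t)@R
    return P.reshape(400,640,3)
E
python3 - <<'E'
from h import *
p=cv2.imread("pics/top0.png")[140:245,275:395]
s=cv2.imread("pics/scene0.png")[140:310,250:390]
a=cv2.resize(p,(640,560),interpolation=cv2.INTER_CUBIC)
cv2.imwrite("pics/topc.png",a)
P=cloud("top",np.load("top0.npy"))[165:200,285:385]
k=(P[...,2]>.205)&(P[...,2]<.25)
n,l,st,c=cv2.connectedComponentsWithStats(k.astype(np.uint8))
for i in range(1,n):
    Q=P[l==i]
    if len(Q)<8: continue
    v=np.linalg.svd(Q[:,:2]-Q[:,:2].mean(0))[2][0]
    print(len(Q),st[i]+[285,165,0,0,0],Q.mean(0).round(4),Q.min(0).round(4),Q.max(0).round(4),v)
E
```

```text
191 [292 174  31  11 191] [ 0.5355 -0.2905  0.2269] [ 0.5282 -0.3186  0.2054] [ 0.5441 -0.2627  0.2346] [-0.14225396 -0.98983019]
194 [344 184  31  11 194] [ 0.5174 -0.3878  0.2271] [ 0.5104 -0.4154  0.2057] [ 0.5266 -0.3598  0.2334] [-0.11633034 -0.99321058]
```

View pics/topc.png

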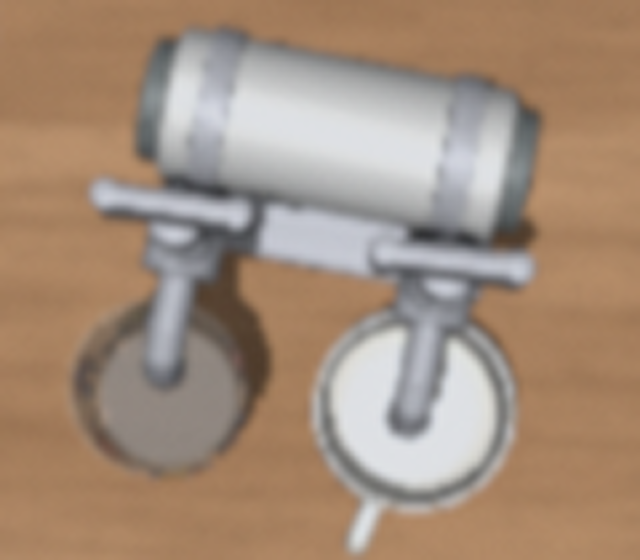

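Both wings lie nearly across their spouts, so both valves are close to shut. The left one is centred at about (0.535, -0.29) with its opening near 0.04 rad. Next I work out the approach and check what stands in the way.

```bash
cat >> h.py <<'E'
from scipy.spatial.transform import Rotation as Ro
from bench import status
def rel(x,y,z,yd):
    "tool-frame row for TCP target, tool y axis at world heading yd deg, pointing down"
    o=status.get_obs();R=Ro.from_rotvec(o["orientation"])
    a=np.radians(yd);Y=np.array([np.cos(a),np.sin(a),0]);Z=np.array([0,0,-1.]);X=np.cross(Y,Z)
    T=Ro.from_matrix(np.c_[X,Y,Z])
    return (R.inv()*T).as_rotvec().round(4), (R.inv().apply(np.array([x,y,z])-o["tcp_pos"])*1000).round(1)
E
python3 - <<'E'
from h import *
o=status.get_obs();M=Ro.from_rotvec(o["orientation"]).as_matrix();print(M.round(3))
print("y heading",np.degrees(np.arctan2(M[1,1],M[0,1])))
P=cloud("top",np.load("top0.npy")).reshape(-1,3)
for y in np.arange(-.4,.7,.1):
    print(round(y,1),[round(float(P[(abs(P[:,1]-y)<.05)&(abs(P[:,0]-x)<.05)][:,2].max(initial=-1)),2) for x in (.35,.45,.55,.65)])
for yd in(-8.2,171.8):
  print(yd,rel(.47,.25,.33,yd),rel(.535,-.29,.30,yd),rel(.535,-.2905,.2,yd))
E
```

```text
[[-0.905  0.426 -0.001]
 [ 0.426  0.905 -0.002]
 [-0.    -0.002 -1.   ]]
y heading 64.80288022773549
-0.4 [0.0, 0.14, 0.23, 0.15]
-0.3 [0.0, 1.0, 0.23, 0.16]
-0.2 [0.01, 0.09, 0.14, 0.14]
-0.1 [0.0, 0.1, 0.18, 0.18]
-0.0 [0.08, 0.08, 0.18, 0.18]
0.1 [0.0, 0.06, 0.26, 0.3]
0.2 [0.01, 0.06, 0.14, 0.14]
0.3 [0.03, 0.03, 0.08, 0.03]
0.4 [0.03, 0.03, 0.09, 0.03]
0.5 [0.0, 0.02, 0.02, 0.03]
0.6 [-0.89, -1.0, -1.0, -1.0]
-8.2 (array([-1.3000e-03,  1.1000e-03,  1.2741e+00]), array([-318.8, -248.3,  -99.1])) (array([-1.3000e-03,  1.1000e-03,  1.2741e+00]), array([-607.5, -709.2,  -68.3])) (array([-1.3000e-03,  1.1000e-03,  1.2741e+00]), array([-607.7, -709.5,   31.7]))
171.8 (array([-1.2000e-03, -1.4000e-03, -1.8675e+00]), array([-318.8, -248.3,  -99.1])) (array([-1.2000e-03, -1.4000e-03, -1.8675e+00]), array([-607.5, -709.2,  -68.3])) (array([-1.2000e-03, -1.4000e-03, -1.8675e+00]), array([-607.7, -709.5,   31.7]))
```

```bash
python3 -m creep '0 0 0.1 -50 -40 -50 1; 0 0 0.2 -100 -80 -99 1; 0 0 0.3 -150 -115 -99 1; 0 0 0.4 -200 -155 -99 1; 0 0 0.5 -250 -195 -99 1; 0 0 0.64 -319 -248 -99 1; 0 0 0.64 -319 -248 -99 1; 0 0 0.64 -319 -248 -99 1'; python3 - <<'E'
from h import *
print(rel(.535,-.2905,.30,-8.2))
E
```

```text
clock: 1.1
tcp_pos: [0.4726, 0.2451, 0.3305]
orientation: [1.627, 2.686, -0.001]
contact_force: [-0.6, 0.8, 0.3]
grip_width: 0.0852
gripper_force: 0.0
(array([5.000e-04, 1.500e-03, 6.249e-01]), array([-503.5, -192.9,   31.2]))
```

```bash
python3 -m creep '0 0 0.1 -56 -21 0 1; 0 0 0.18 -112 -43 0 1; 0 0 0.27 -168 -64 0 1; 0 0 0.36 -224 -86 0 1; 0 0 0.45 -280 -107 0 1; 0 0 0.54 -336 -129 0 1; 0 0 0.625 -420 -161 10 1; 0 0 0.625 -503 -193 31 1; 0 0 0.625 -503 -193 31 1; 0 0 0.625 -503 -193 31 1'; python3 - <<'E'
from h import *
print(rel(.535,-.2905,.30,-8.2),rel(.535,-.2905,.2,-8.2))
E
```

```text
clock: 2.35
tcp_pos: [0.5359, -0.288, 0.2977]
orientation: [-2.371, -2.06, 0.006]
contact_force: [-0.2, 1.0, -0.2]
grip_width: 0.0853
gripper_force: 0.0
(array([-0.0029,  0.0024,  0.0027]), array([-2.6, -0.5, -2.3])) (array([-0.0029,  0.0024,  0.0027]), array([-2.4, -0.3, 97.7]))
```

Now down over the wing, then close gently.

```bash
python3 -m creep '0 0 0 -2 0 25 1; 0 0 0 -2 0 50 1; 0 0 0 -2 0 75 1; 0 0 0 -2 0 96 1; 0 0 0 -2 0 96 1; 0 0 0 -2 0 96 1' 30; python3 - <<'E'
from h import *
from bench import grab_frame
p,_=grab_frame("scene");a=p[100:300,220:420,::-1];cv2.imwrite("pics/s1.png",cv2.resize(a,(600,600),interpolation=cv2.INTER_CUBIC))
print(rel(.535,-.2905,.2,-8.2))
E
```

```text
clock: 3.1
tcp_pos: [0.538, -0.2852, 0.204]
orientation: [2.363, 2.069, 0.001]
contact_force: [0.8, -0.7, -0.2]
grip_width: 0.0852
gripper_force: 0.0
(array([0.0016, 0.    , 0.01  ]), array([-5.2, -2.3,  4.4]))
```

View pics/s1.png

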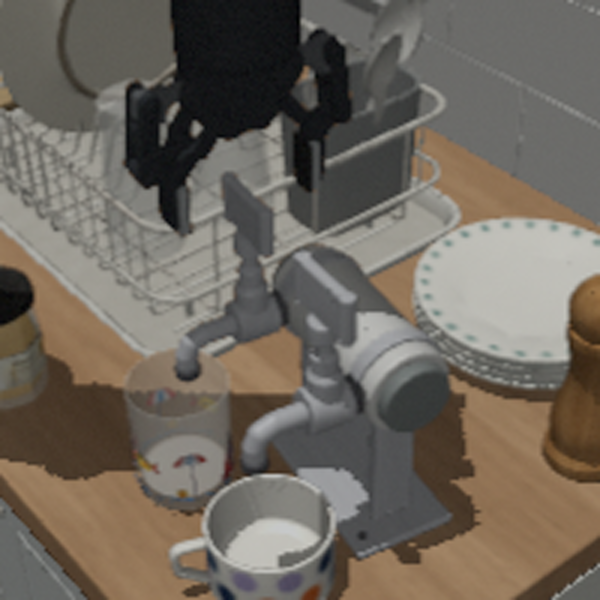

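The open fingers (tips at (178,225) and (308,185)) stand on either side of the left wing (245,215). I'll correct the centring and close.

```bash
python3 -m creep '0 0 0.01 -5 -2 3 1; 0 0 0.01 -5 -2 3 0; 0 0 0.01 -5 -2 3 -1; 0 0 0.01 -5 -2 3 -1; 0 0 0.01 -5 -2 3 -1; 0 0 0.01 -5 -2 3 -1; 0 0 0.01 -5 -2 3 -1; 0 0 0.01 -5 -2 3 -1' 30; python3 - <<'E'
from h import *
print(rel(.535,-.2905,.2,-8.2),status.get_obs()["moment"])
E
```

```text
clock: 4.15
tcp_pos: [0.5379, -0.2911, 0.2008]
orientation: [2.37, 2.053, 0.004]
contact_force: [10.0, -2.9, -5.8]
grip_width: 0.008
gripper_force: 35.4
(array([0.0063, 0.002 , 0.0005]), array([ 0.1, -2.9,  0.8])) [-0.64358712 -1.7968674  -0.00509419]
```

```bash
python3 -m creep '0 0 -0.08 0 2 0 -1; 0 0 -0.17 0 2 0 -1; 0 0 -0.26 0 2 0 -1; 0 0 -0.35 0 2 0 -1; 0 0 -0.44 0 2 0 -1; 0 0 -0.53 0 2 0 -1; 0 0 -0.62 0 2 0 -1; 0 0 -0.7 0 2 0 -1; 0 0 -0.76 0 2 0 -1; 0 0 -0.76 0 2 0 -1'; python3 - <<'E'
from h import *
from bench import grab_frame
print(rel(.5375,-.2905,.2,36.8),status.get_obs()["moment"])
E
```

```text
clock: 5.4
tcp_pos: [0.54, -0.2906, 0.2008]
orientation: [1.437, 2.787, 0.002]
contact_force: [9.8, -1.5, -5.5]
grip_width: 0.0083
gripper_force: 35.6
(array([ 0.004 ,  0.0049, -0.0237]), array([ 1.6, -2. ,  0.8])) [-0.23549762 -1.86322427  0.09453716]
```

```bash
python3 -m creep '0 0 0 0 0 0 1; 0 0 0 0 0 0 1; 0 0 0 0 0 0 1; 0 0 0 0 0 0 1; 0 0 0 0 0 0 1; 0 0 0 0 0 -40 1; 0 0 0 0 0 -80 1; 0 0 0 0 0 -120 1; 0 0 0 0 0 -120 1'; python3 -m creep '0 0 0 60 0 0 1; 0 0 0 120 0 0 1; 0 0 0 180 0 0 1; 0 0 0 220 0 0 1; 0 0 0 220 0 0 1; 0 0 0 220 0 0 1'; python3 - <<'E'
from h import *
from bench import grab_frame
p,d=grab_frame("top");a=p[140:245,275:395,::-1];cv2.imwrite("pics/t2.png",cv2.resize(a,(640,560),interpolation=cv2.INTER_CUBIC))
P=cloud("top",d)[155:210,285:385]
k=(P[...,2]>.205)&(P[...,2]<.25)
n,l,st,c=cv2.connectedComponentsWithStats(k.astype(np.uint8))
for i in range(1,n):
    Q=P[l==i]
    if len(Q)<8: continue
    v=np.linalg.svd(Q[:,:2]-Q[:,:2].mean(0))[2][0]
    print(len(Q),Q.mean(0).round(4),np.degrees(np.arctan2(v[1],v[0]))%180)
E
```

```text
clock: 6.52
tcp_pos: [0.5378, -0.2921, 0.3239]
orientation: [1.441, 2.784, 0.001]
contact_force: [0.6, 0.5, 0.0]
grip_width: 0.0857
gripper_force: 0.0
clock: 7.28
tcp_pos: [0.4095, -0.1119, 0.32]
orientation: [1.444, 2.79, -0.0]
contact_force: [-0.4, -0.3, 1.5]
grip_width: 0.0849
gripper_force: 0.0
203 [ 0.5357 -0.2908  0.2262] 125.55098525743489
195 [ 0.5174 -0.3877  0.227 ] 83.36974198999319
```

View pics/t2.png

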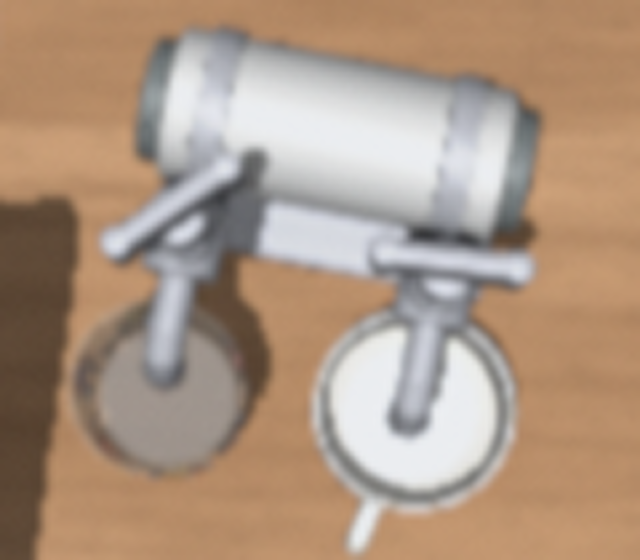

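The left wing, from (115,243) to (230,165), is now about 46° open. The right valve, glass and cup have not moved.

```bash
python3 -c "
from bench import r
print(r.hand_in())"
```

```text
the job is handed in; nothing more can be done
None
```

I turned the left valve, the one over the tall glass, to about 46° open by camera measurement; the right valve, glass and low cup had not moved in the last picture, and the job is handed in (no verdict was returned).

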